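# Unlock and open a rapid-mill pot

### The arm

A 6-joint arm with a two-finger parallel gripper is mounted at the origin on the work surface; the furniture and walls round the work are solid. World frame = base frame: x ahead of the robot, y to its left, z up, the work surface at z = 0. Lengths are in m, angles in rad, forces in N, time in s.
With the tool pointing down it reaches from about 0.425 to 0.95 m from the base axis. Payload 3.5 kg.
Tool frame: the origin (TCP) lies between the finger pads; the fingertips stand 22 mm ahead of it and the grasp point (between the pads) lies 3 mm ahead of it (ctrl.nose_length is the z of the fingertips in the tool frame, in m); z points along the fingers, y is the line along which they close (so a half turn about z gives the same grasp; the last joint's range is limited). The gripper opens to 85 mm and grips with 20 to 120 N. Pads are 22 mm wide; open, the fingers measure 114 mm over their backs; the gripper's body (76 mm by 85 mm) begins 54 mm behind the grasp point. The pads swing forward as they close: fully open they stand 13 mm farther back than shut.
Start: joints at [-1.364, 0.286, 1.577, -0, 1.279, -0.15], TCP at [0.236, -0.632, 0.253] pointing down, gripper open.
Joint ranges: [-2.77, 2.77], [-0.9, 2.22], [0.21, 2.48], [-1.53, 4.67], [0.24, 2.81], [-2.84, 2.84]. Speed limits (rad/s): [2.79, 2.79, 3.14, 3.14, 3.14, 3.14].

### API

Orientations are given as a unit quaternion [x, y, z, w].
In Python, from plant import ctrl gives the robot as it stands. The module is installed in compiled form; this text tells all that it offers.
- The arm moves only by the tool send_rows, never from a script. Its argument "rows" is text: rows parted by semicolons, each of 7 numbers parted by spaces: the turn, a rotation vector about the tool's x, y, z in shares of 2 pi rad (1.0 is 2 pi rad), then the shift along the tool's x, y, z in shares of 0.8 m (1.0 is 0.8 m), then the opening, from -1 (shut) to 1 (fully open). A call has 1 to 8 rows; each row is the pose to reach, as a shift and turn from the pose commanded when the call began, along the tool's axes at that moment; what a row does not reach only later rows make up. A row lasts 1/8 s, in which the tool goes at most 62.5 mm and 10.7 degrees, less where a joint would pass 70% of its speed; a pose out of reach is approached as far as the arm can. No shift or turn number may pass 1 either way. A call with a gripper value outside its range is refused whole. The fingers move at their own pace and stop on an object; "grip_force" is the grip in N (left out, the last holds). Time passes only in rows, so rows that repeat a pose let the fingers close. It gives the time, the measured TCP pose, the force, the opening and the grip force at its end, in the units of the state.
- ctrl.get_state(): the state, without advancing time (a new reading comes with each control period).
- ctrl.read_camera(name): name is "scene" or "top"; returns a dict with "color" (480x640x3 uint8, red, green, blue), "fx", "fy", "cx", "cy" (pixels), "extrinsics" (4x4, takes a point from world to camera coordinates). Camera axes: x right, y down, z forward; pixel columns grow to the right and rows downward; lengths in m; the calibration is good to about 2 mm. A picture is of the moment at which its call begins. There is no depth.
- ctrl.sign_off(): hands the job in; it is judged then, once.
Trained networks look in a picture, given as the dict that the camera call returned (one of the last four; its "shot" number tells which), for a name from the list of things; names that differ only in an ending like _2 or _b are one class to them, and where a whole thing is asked for, a point or a joint stands for the part that bears it (a point fixed in the world has none). Each returns a list of dicts, best first, with "p" (0 to 1); they miss things now and then, are a little off and sometimes report something else, mostly with a low value. They report only what shows in the picture. A call takes as long as a camera call. They do not tell look-alikes from the thing itself.
- ctrl.look_for(picture, target): "position" ([x, y, z] in m, in the coordinates of the camera as it stood for that picture, good to about 4 mm: the middle of the surface that is visible of it).
The state is a dict: "time": time; "qpos": joint angles; "dq": joint speeds; "joint_efforts": joint torques, N m; "eef_pos": TCP position; "tcp_rot": TCP orientation; "contact_force": force on the tool from outside, world axes, zero at the start; "wrist_torque": the same for the moment, N m; "opening": opening from 0.0 (shut) to 1.0 (fully open); "finger_force": force on a finger pad.
Only numpy, scipy, OpenCV 4.12 (cv2) and the standard library are available. Lean on these libraries where they do the work, as an engineer would, in place of code of your own. Each camera call takes 0.05 s, during which the arm holds its last target. There are 200 camera calls.

### The job

Open the pot of the twin-pot mill that stands at the end with the rocker switch: push its spring ejector slide all the way out, away from the cap, so that the lock key is pushed out of the cap's notch, then unscrew that cap and lift it off. The two pots have threads of opposite hand and nobody marked which is which, so try the cap both ways, find the way that loosens, and keep turning that way until it comes free. Finish still holding the cap level in the gripper, about 8 cm straight above its open pot; leave the key out, the other pot locked and shut, and the cup and jar beside the mill where they are.

Things in the scene. Friction and masses are not known exactly. Their poses are not given: they have to be found in the camera images.
- mill: Grey bench mill, aluminium deck, 210 x 300 x 95 mm, fixed. Origin: centre of its underside, z up; -x is its front, facing the robot within 0.4 rad. On the deck (z = 95 mm) two capped pots: pot 1 at (35, 60) mm, next to the rocker switch at the +y end, is to be opened; pot 2 at (35, -90) mm is left. Pots cannot turn; only their caps show. Before each cap, towards -x, lies its lock key guide.
- seat_1 (a point): Centre of pot 1's rim, on its thread axis, 98 mm above the bench, axes as the mill's; cap_1's origin is here when screwed home. The neck inside the cap stands 16 mm above it. The key guide, towards -x, runs 38 to 101 mm from this axis, 32 mm wide, its top 15 mm above this point.
- cap_1: Aluminium cap of pot 1, 40 mm high, about 0.2 kg, loose but screwed on. Origin: centre of its underside, z up; axes as the mill's when home. Lowest 7 mm: flange 68 mm across, with a notch at -x for the key; above: finely ribbed round knob 53 mm across, to grip. With the key in the notch it turns less than 10 degrees either way.
- thread_1 (a point): Same point as seat_1: the thread of pot 1. Coarse, three starts, left- or right-handed (unknown, varies). In the loosening direction the cap climbs 4 mm in the first 58 degrees, then stays level; it lifts straight off at 68 to 86 degrees from home, with a stop at 87. The other way it stops within 3 degrees of home. Let go, it stays where it is.
- key_1: Lock key of pot 1: steel bar 66 mm long, 10 wide, 6.5 high, mostly under the slide. Origin: underside, middle of its 22 mm wide crossbar; +x to its nose (25 mm away, 6 mm wide). Locked: origin at (-20, 60, 99) mm in the mill's frame, 55 mm from the cap's axis. The slide pushes it up to 19 mm along the mill's -x, where it stays; the nose leaves the notch after 5 mm.
- ejector_1 (a joint): Travel of pot 1's ejector slide, m: 0 at rest, near the cap; 0.020 fully out along the mill's -x, away from the cap. A spring returns it when let go: 3 N at rest, 6 N fully out.
- tab_1 (a point): Middle of the cap-side face of the thumb tab on ejector slide 1; axes as the mill's; moves with the slide. Push here towards the mill's -x. The tab is an upright plate 24 mm wide, 5 thick; its top is 9 mm above this point, the slide's plate 8 mm below, the rails beside it 5 mm below. At rest the face is 70 mm from the cap's axis; the cap flange (10 mm over the deck) leaves 36 mm, the knob 43 mm.
- cap_2: Cap of pot 2, the same as cap_1, locked on; its thread is of the other hand. Leave it.
- key_2: Lock key of pot 2, the same as key_1, home in its notch. Leave it.
- cup: Grey plastic weighing cup, 76 mm across, 75 mm high, standing beside the mill's +y end. Origin: centre of its underside. A bystander.
- jar: Clear jar with white lid, 71 mm across, 102 mm high, standing behind the cup beside the mill's +y end. Origin: centre of its underside. A bystander.
Things that resemble listed ones, but are neither listed nor needed, are in the scene too. What is shaped like the cap_1 but black or brown is not meant.

How it is judged:
On the way, in this order (a step that is already met when the one before it is completed fails the run):
1. the ejector slide is pushed out and the lock key is out of the cap's notch (value of joint ejector_1 above 0.015 m and x of key_1 in the frame of mill below -0.032 m), for 0.05 s.
2. the cap is unscrewed: turned at least 50 degrees from home and climbed on its thread (angle between the x axis of cap_1 and the x axis of mill, either way round above 0.87 rad and z of cap_1 in the frame of seat_1 above 0.0025 m and horizontal distance between cap_1 and seat_1 below 0.006 m), for 0.05 s.
At the end, for the whole second after the job is handed in: Gripper holds cap 1 still (over 2 N), level within 14 deg, underside 50-120 mm above the pot rim, within 30 mm of its axis, touching nothing else; key 1 at least 12 mm out; cap 2 and key 2 within 8 mm, cup and jar within 30 mm of their starts (z of cap_1 in the frame of seat_1 between 0.05 and 0.12 m and horizontal distance between cap_1 and seat_1 below 0.03 m and angle between cap_1's own z axis and vertical below 0.25 rad and contact force between the fingers and cap_1 above 2 N and linear speed of cap_1 below 0.03 m/s and contact force between cap_1 and mill below 0.2 N and x of key_1 in the frame of mill below -0.032 m and distance of each of cap_2, key_2 from where it was at the start of the episode below 0.008 m and distance of each of cup, jar from where it was at the start of the episode below 0.03 m); the arm keeps its last pose, push and grip.
It fails at once if the other pot's cap or key is disturbed (8 mm) (not (distance of cap_2 from where it was at the start of the episode below 0.008 m) or not (distance of key_2 from where it was at the start of the episode below 0.008 m)).
It fails at once if a bystander is knocked (30 mm) (not (distance of cup from where it was at the start of the episode below 0.03 m) or not (distance of jar from where it was at the start of the episode below 0.03 m)).
It also fails if it takes over 58 s, if anything falls off the work surface, if the arm or the gripper's body presses on something with over 40 N, if the wrist force passes 120 N, or if a joint passes its speed limit or range.

## Working session

There is one attempt and no reset: what is moved stays moved. The work goes in short steps, Python scripts to look and compute and a tool call to move; the robot and the scene stay as the last step left them, time stands still between calls to the robot, and variables do not carry over. Pictures are saved under pics/ and viewed, at most 10 in all, crops included, and the job is handed in when it is done.

Besides the shell and the picture viewer there is one more tool, called after ">>>" by a JSON object that holds its "method" and its "body", one argument or row to a line. send_rows: Moves the arm, as the interface text tells. Its arguments: {"type":"object","properties":{"rows":{"type":"string"},"grip_force":{"type":"number"}},"required":["rows"]}

```bash
mkdir -p pics; cat > h.py <<'E'
import numpy as np, cv2
from plant import ctrl
def shot(cam,name=None):
    p=ctrl.read_camera(cam)
    if name: cv2.imwrite('pics/'+name+'.png',p['color'][:,:,::-1])
    return p
def look(p,t):
    E=np.array(p['extrinsics']);r=[]
    for d in ctrl.look_for(p,t):
        w=np.linalg.inv(E)@np.r_[d['position'],1]; r.append((round(d['p'],2),w[:3].round(4).tolist()))
    return r
def ray(p,u,v,z):
    E=np.array(p['extrinsics']);R=E[:3,:3];c=-R.T@E[:3,3]
    d=R.T@np.array([(u-p['cx'])/p['fx'],(v-p['cy'])/p['fy'],1]);return c+d*(z-c[2])/d[2]
def proj(p,w):
    E=np.array(p['extrinsics']);c=E[:3,:3]@np.array(w)+E[:3,3]
    return [p['fx']*c[0]/c[2]+p['cx'],p['fy']*c[1]/c[2]+p['cy']]
E
python3 - <<'E'
from h import *
for c in('top','scene'):
    p=shot(c,c+'0')
    E=np.array(p['extrinsics']);print(c,(-E[:3,:3].T@E[:3,3]).round(3))
    for t in('mill','cap_1','key_1','tab_1','cup','jar'): print(t,look(p,t))
s=ctrl.get_state();print(s['time'],s['eef_pos'],s['tcp_rot'],ctrl.nose_length,s['contact_force'])
E
```

```text
top [0.281 0.237 1.197]
mill [(0.61, [0.4783, 0.1272, 0.0916]), (0.5, [0.5271, 0.1896, 0.137])]
cap_1 [(0.95, [0.3022, 0.2806, 0.0395]), (0.94, [0.5299, 0.0408, 0.1361]), (0.86, [0.2056, 0.3026, 0.0389]), (0.81, [0.5275, 0.1888, 0.1386]), (0.78, [0.2621, 0.3951, 0.0398])]
key_1 [(0.66, [0.4502, 0.1839, 0.106]), (0.4, [0.4552, 0.031, 0.1038]), (0.38, [0.5287, 0.1893, 0.1383])]
tab_1 [(0.6, [0.4696, 0.1785, 0.1108]), (0.28, [0.4762, 0.1246, 0.0948])]
cup [(0.88, [0.5337, 0.3279, 0.0438]), (0.39, [0.4713, 0.1786, 0.1112])]
jar [(0.9, [0.6115, 0.3387, 0.1002]), (0.75, [0.4699, 0.1832, 0.1131])]
scene [0.073 0.94  0.444]
mill [(0.94, [0.4497, 0.2338, 0.089])]
cap_1 [(0.77, [0.1979, 0.3231, 0.0315]), (0.74, [0.2627, 0.4169, 0.0321]), (0.65, [0.3048, 0.296, 0.0269]), (0.6, [0.5255, 0.2081, 0.1199]), (0.55, [0.532, 0.0604, 0.1277])]
key_1 []
tab_1 [(0.46, [0.4548, 0.1882, 0.1179])]
cup [(0.95, [0.519, 0.351, 0.054])]
jar [(0.84, [0.601, 0.3673, 0.0685])]
0.7 [ 0.23578651 -0.63246953  0.25337889] [ 9.84128643e-01  1.77456511e-01 -3.65742369e-07  3.02458494e-05] 0.022 [-0.54474854 -0.90280551  0.56016419]
```

View pics/top0.png

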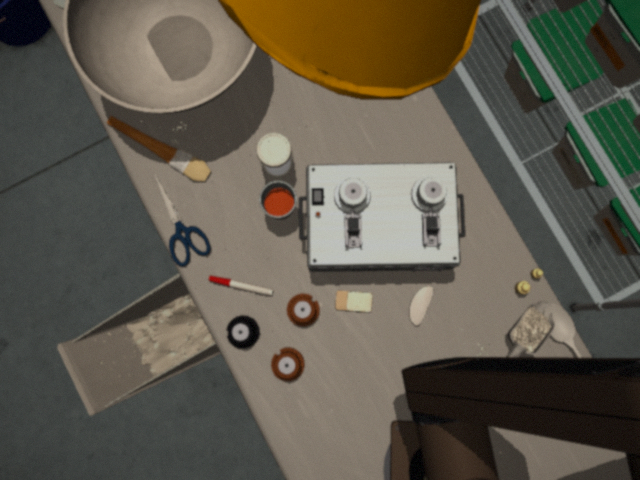

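View pics/scene0.png

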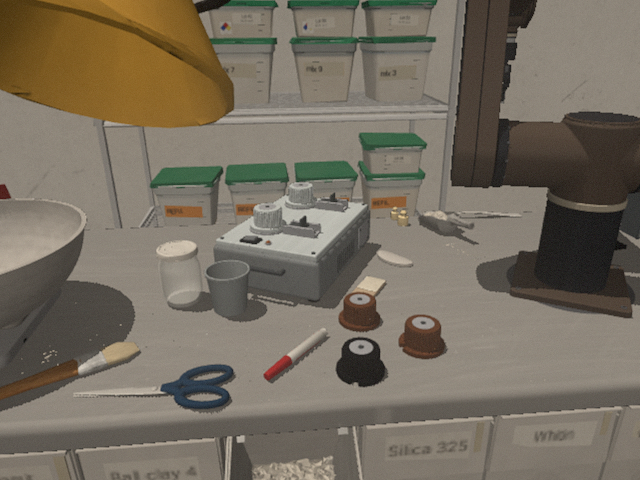

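The top view shows the mill with its switch at pixel (318,196), pot 1's cap at about (353,193) and pot 2's at (431,190). The slide tabs are at (353,225) and (431,225), the cup at (279,201) and the jar at (274,152). The scene view shows the same layout, with a yellow lamp hanging over the far side. I'll refine from a crop.

```bash
python3 - <<'E'
from h import *
p=shot('top'); c=p['color'][150:280,290:470,::-1]
cv2.imwrite('pics/crop1.png',cv2.resize(c,None,fx=4.4,fy=4.4,interpolation=cv2.INTER_CUBIC))
print(p['fx'],p['cx'],p['cy'])
for uv in[(307,164),(456,163),(461,264),(309,267)]: print(uv,ray(p,*uv,.095).round(4))
print('cap',ray(p,353,190,.138).round(4),ray(p,431,189,.138).round(4))
q=shot('scene')
A=lambda p,u,v:(lambda a,b:(a,(b-a)))(ray(p,u,v,0.),ray(p,u,v,1.))
# lamp lowest/near edge: closest approach guess
for z in(.3,.4,.5,.6,.7,.8): print(z,[ray(p,u,v,z).round(3).tolist() for u,v in((400,97),(300,75),(475,40))],[ray(q,u,v,z).round(3).tolist() for u,v in((232,95),(180,128))])
E
```

```text
575.4980127126728 318.4139709422266 254.344796454069
(307, 164) [0.594  0.2752 0.095 ]
(456, 163) [ 0.6031 -0.0173  0.095 ]
(461, 264) [ 0.4038 -0.0263  0.095 ]
(309, 267) [0.3906 0.2656 0.095 ]
cap [0.5337 0.1859 0.138 ] [0.5392 0.0396 0.138 ]
0.3 [[0.651, 0.12, 0.3], [0.685, 0.284, 0.3], [0.751, -0.002, 0.3]] [[0.782, -0.083, 0.3], [0.613, 0.31, 0.3]]
0.4 [[0.61, 0.133, 0.4], [0.64, 0.279, 0.4], [0.699, 0.025, 0.4]] [[0.29, 0.626, 0.4], [0.238, 0.747, 0.4]]
0.5 [[0.569, 0.146, 0.5], [0.595, 0.273, 0.5], [0.647, 0.052, 0.5]] [[-0.201, 1.336, 0.5], [-0.136, 1.184, 0.5]]
0.6 [[0.527, 0.159, 0.6], [0.55, 0.268, 0.6], [0.594, 0.078, 0.6]] [[-0.693, 2.046, 0.6], [-0.511, 1.621, 0.6]]
0.7 [[0.486, 0.172, 0.7], [0.505, 0.263, 0.7], [0.542, 0.105, 0.7]] [[-1.184, 2.755, 0.7], [-0.886, 2.058, 0.7]]
0.8 [[0.445, 0.185, 0.8], [0.46, 0.258, 0.8], [0.489, 0.131, 0.8]] [[-1.676, 3.465, 0.8], [-1.261, 2.495, 0.8]]
```

View pics/crop1.png

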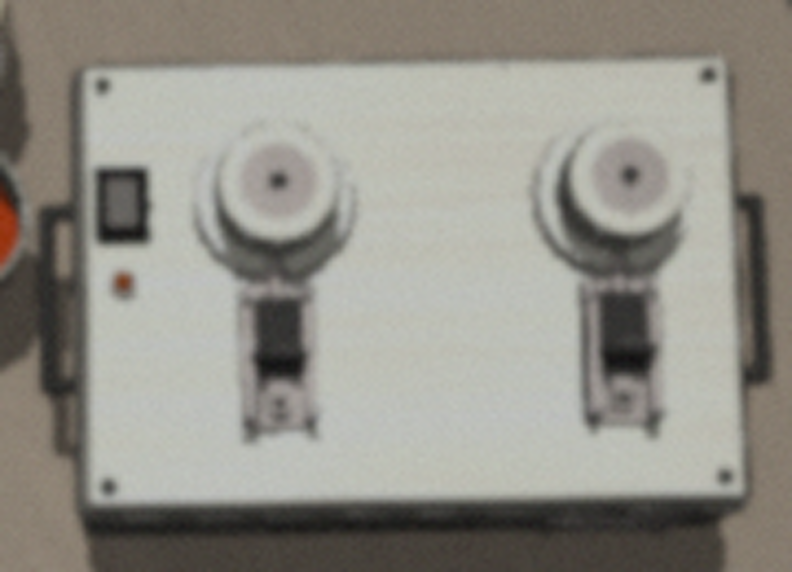

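```bash
cat > geo.py <<'E'
from h import *
p=shot('top')
f=lambda x,y,z:ray(p,(x+.5)/4.4-.5+290,(y+.5)/4.4-.5+150,z)
c1,c2=f(278,181,.138),f(630,175,.138)
d=c1-c2;print('caps',c1.round(4),c2.round(4),np.hypot(*d[:2]),'yaw',np.arctan2(-d[0],d[1]))
s=[f(*a,.095) for a in((102,86),(708,75),(726,476),(109,487))]
for i in range(4): e=s[i]-s[(i+1)%4];print(np.hypot(*e[:2]).round(4),np.degrees(np.arctan2(e[1],e[0])).round(2))
ctr=sum(s)/4;print('centre',ctr.round(4))
k=[f(278,322,.118),f(627,318,.118),f(280,407,.105)];print('tabish',[a.round(4) for a in k])
E
python3 geo.py
```

```text
caps [0.5323 0.1863 0.138 ] [0.5386 0.0363 0.138 ] 0.150133737349944 yaw 0.041926796264285526
0.2703 92.46
0.1801 2.41
0.2699 -87.52
0.1802 -177.46
centre [0.4997 0.1246 0.095 ]
tabish [array([0.4748, 0.1841, 0.118 ]), array([0.4803, 0.0336, 0.118 ]), array([0.4397, 0.1819, 0.105 ])]
```

```bash
cat > go.py <<'E'
# usage: go.py x y z yaw_deg  -> row (turn, shift mm) from present pose to tool-down pose with x axis at yaw
import sys; from h import *
from scipy.spatial.transform import Rotation as R
s=ctrl.get_state();x,y,z,w=map(float,sys.argv[1:5])
a=np.radians(w);T=R.from_matrix([[np.cos(a),np.sin(a),0],[np.sin(a),-np.cos(a),0],[0,0,-1]])
C=R.from_quat(s['tcp_rot']);np.set_printoptions(suppress=True,precision=2)
print('turn',(C.inv()*T).as_rotvec(degrees=True),'shift',C.inv().apply(np.array([x,y,z])-s['eef_pos'])*1e3,'q',s['qpos'],'t',s['time'])
E
python3 go.py .5 -.25 .25 20.4; python3 go.py .481 .184 .20 2.45;
```

```text
turn [ 0.   -0.    0.04] shift [ 381.16 -266.1     3.34] q [-1.36  0.29  1.58  0.    1.28 -0.15] t 0.85
turn [ 0.   -0.   17.99] shift [ 514.94 -679.41   53.33] q [-1.36  0.29  1.58  0.    1.28 -0.15] t 0.85
```

The manual's scale: shifts go in shares of 0.8 m and turns go in shares of 2 pi rad. Converting my numbers, 381 mm / 800 = 0.4763, -266 mm / 800 = -0.3325.

>>> {"method": "send_rows", "body": {
  "rows": "0 0 0 0.4763 -0.3325 0 -1;0 0 0 0.4763 -0.3325 0 -1;0 0 0 0.4763 -0.3325 0 -1;0 0 0 0.4763 -0.3325 0 -1;0 0 0 0.4763 -0.3325 0 -1;0 0 0 0.4763 -0.3325 0 -1;0 0 0 0.4763 -0.3325 0 -1;0 0 0 0.4763 -0.3325 0 -1"
}}

```text
time: 1.85
eef_pos: [0.5012, -0.2473, 0.2536]
tcp_rot: [0.984, 0.179, 0.0, 0.0]
contact_force: [0.5, -0.3, -1.3]
opening: 0.003
finger_force: 0.0
```

```bash
python3 go.py .481 .184 .20 2.45
```

```text
turn [ 0.01 -0.04 18.18] shift [ 132.97 -410.82   53.64] q [-0.64  0.03  1.86  0.    1.25  0.57] t 1.85
```

Converted, -411 mm / 800 = -0.5138, 133 mm / 800 = 0.1663, 18 degrees / 360 = 0.05.

>>> {"method": "send_rows", "body": {
  "rows": "0 0 0.05 0.1663 -0.5138 0 -1;0 0 0.05 0.1663 -0.5138 0 -1;0 0 0.05 0.1663 -0.5138 0 -1;0 0 0.05 0.1663 -0.5138 0 -1;0 0 0.05 0.1663 -0.5138 0 -1;0 0 0.05 0.1663 -0.5138 0 -1;0 0 0.05 0.1663 -0.5138 0.025 -1;0 0 0.05 0.1663 -0.5138 0.0663 -1"
}}

```text
time: 2.85
eef_pos: [0.4813, 0.1853, 0.2016]
tcp_rot: [1.0, 0.024, 0.002, -0.001]
contact_force: [0.1, -1.0, -1.2]
opening: 0.004
finger_force: 0.0
```

```bash
python3 go.py .4812 .184 .14 2.45; python3 -c "
from h import *
p=shot('top','a1');c=p['color'][100:300,250:500,::-1];cv2.imwrite('pics/a1.png',cv2.resize(c,None,fx=3,fy=3))"
```

```text
turn [-0.07 -0.26  0.35] shift [-0.43  1.38 61.6 ] q [ 0.17 -0.02  2.01  0.    1.14  1.69] t 2.85
```

View pics/a1.png

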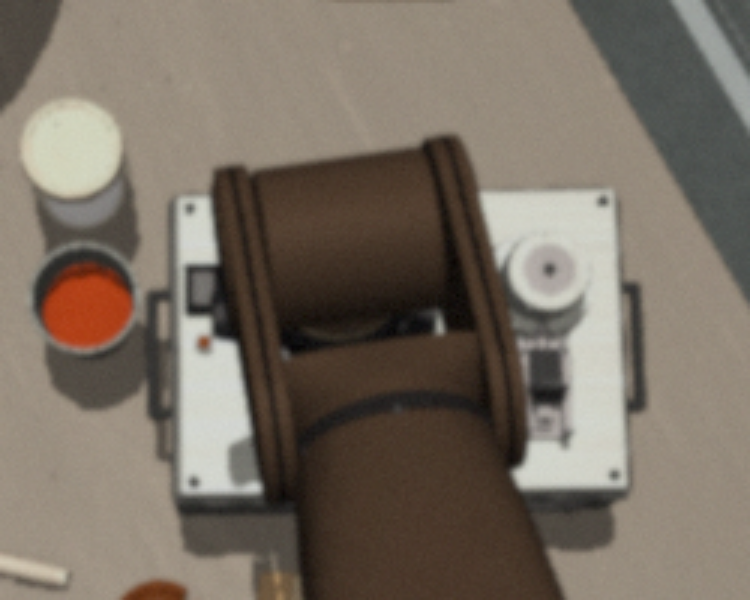

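The wrist now covers pot 1. Pot 2, the cup and the jar show undisturbed, and the lamp stays outside this crop. Descending.

Converted, 61 mm / 800 = 0.0763, 57 mm / 800 = 0.0713.

>>> {"method": "send_rows", "body": {
  "rows": "0 0 0 0 0 0.0313 -1;0 0 0 0 0 0.0625 -1;0 0 0 0 0 0.0713 -1;0 0 0 0 0 0.0763 -1;0 0 0 0 0 0.0763 -1;0 0 0 0 0 0.0763 -1"
}}

```text
time: 3.65
eef_pos: [0.4816, 0.1815, 0.1404]
tcp_rot: [1.0, 0.021, 0.001, -0.0]
contact_force: [0.9, 0.3, 0.4]
opening: -0.003
finger_force: 0.0
```

Converted, -20 mm / 800 = -0.025, -16 mm / 800 = -0.02.

>>> {"method": "send_rows", "body": {
  "rows": "0 0 0 -0.005 -0.0025 0 -1;0 0 0 -0.01 -0.0025 0 -1;0 0 0 -0.015 -0.0025 0 -1;0 0 0 -0.02 -0.0025 0 -1;0 0 0 -0.025 -0.0025 0 -1;0 0 0 -0.025 -0.0025 0 -1"
}}

```text
time: 4.4
eef_pos: [0.4614, 0.1828, 0.1398]
tcp_rot: [1.0, 0.021, 0.001, -0.0]
contact_force: [5.1, 1.5, -1.2]
opening: 0.0
finger_force: 2.5
```

```bash
python3 go.py .4530 .1828 .14 2.45; python3 -c "
from h import *
p=shot('scene');c=p['color'][160:310,210:390,::-1];cv2.imwrite('pics/a2.png',cv2.resize(c,None,fx=4,fy=4))"
```

```text
turn [-0.04 -0.14 -0.02] shift [-8.43 -0.36 -0.17] q [0.17 0.02 2.1  0.   1.02 1.7 ] t 4.4
```

View pics/a2.png

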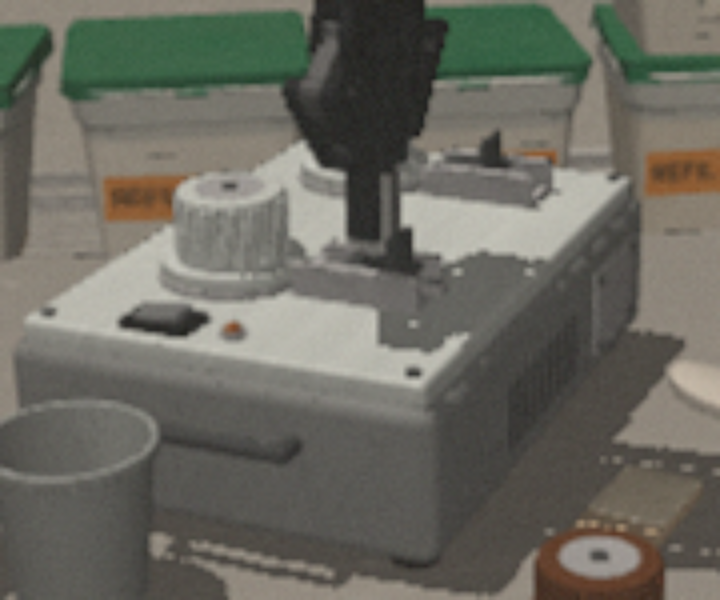

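The closed fingers press the tab (crop about (400,245)) and the slide is moving out; both caps are in place. I'll keep pushing.

Converted, -9 mm / 800 = -0.0113, -8 mm / 800 = -0.01.

>>> {"method": "send_rows", "body": {
  "rows": "0 0 0 -0.0038 0 0 -1;0 0 0 -0.0075 0 0 -1;0 0 0 -0.01 0 0 -1;0 0 0 -0.0113 0 0 -1;0 0 0 -0.0113 0 0 -1"
}}

```text
time: 5.08
eef_pos: [0.4548, 0.1825, 0.1401]
tcp_rot: [1.0, 0.021, 0.005, -0.001]
contact_force: [11.3, 2.2, -7.1]
opening: 0.001
finger_force: 5.7
```

>>> {"method": "send_rows", "body": {
  "rows": "0 0 0 -0.0025 0 0 -1;0 0 0 -0.005 0 0 -1;0 0 0 -0.005 0 0 -1;0 0 0 -0.005 0 0 -1"
}}

```text
time: 5.58
eef_pos: [0.4544, 0.1825, 0.1404]
tcp_rot: [1.0, 0.021, 0.01, -0.001]
contact_force: [22.0, 2.7, -13.8]
opening: -0.0
finger_force: 10.9
```

End stop reached (force up, no further travel). Backing off and lifting.

Converted, -75 mm / 800 = -0.0938, 32 mm / 800 = 0.04.

>>> {"method": "send_rows", "body": {
  "rows": "0 0 0 0.0125 0 0 -1;0 0 0 0.025 0 0 -1;0 0 0 0.0375 0 0 -1;0 0 0 0.04 0 0 -1;0 0 0 0.04 0 -0.0375 -1;0 0 0 0.04 0 -0.0938 1;0 0 0 0.04 0 -0.0938 1;0 0 0 0.04 0 -0.0938 1",
  "grip_force": 40
}}

```text
time: 6.58
eef_pos: [0.4786, 0.1832, 0.2132]
tcp_rot: [1.0, 0.021, -0.002, 0.0]
contact_force: [-1.0, 0.1, -0.3]
opening: 0.636
finger_force: 0.0
```

```bash
python3 go.py .5322 .1862 .215 80; python3 -c "
from h import *
p=shot('scene');print(look(p,'cap_1'),look(p,'key_1'));c=p['color'][160:310,210:390,::-1];cv2.imwrite('pics/a3.png',cv2.resize(c,None,fx=4,fy=4))"
```

```text
turn [ -0.09   0.17 -77.54] shift [53.66 -0.69 -1.97] q [ 0.17 -0.04  2.01 -0.    1.17  1.7 ] t 6.575
[(0.95, [0.5218, 0.2077, 0.1212]), (0.86, [0.2601, 0.4143, 0.0315]), (0.65, [0.5332, 0.0552, 0.1253]), (0.62, [0.3037, 0.2968, 0.0258]), (0.6, [0.1971, 0.3235, 0.0315])] []
```

View pics/a3.png

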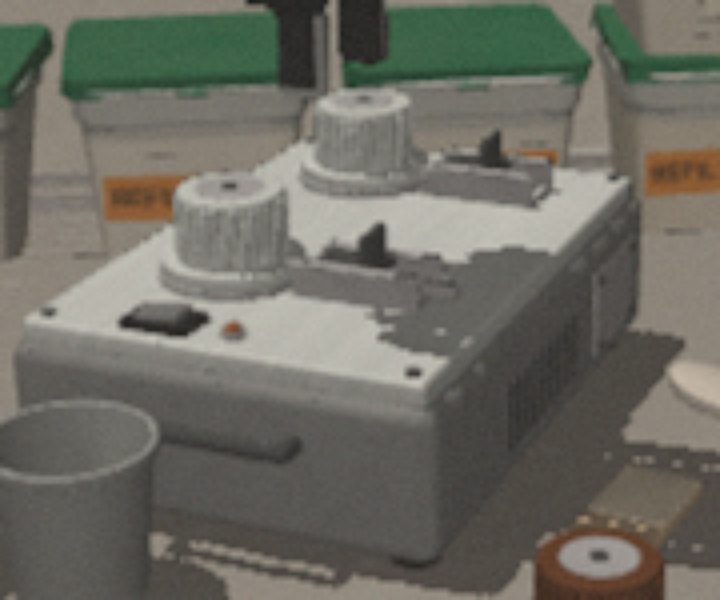

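The key now sticks out past the guide at crop (435,285), the slide has sprung back, and pot 2 is unchanged. Next I move above the cap.

Converted, 53.7 mm / 800 = 0.0671, 48 mm / 800 = 0.06, -77.5 degrees / 360 = -0.2153.

>>> {"method": "send_rows", "body": {
  "rows": "0 0 -0.0278 0.0088 0 0 1;0 0 -0.0556 0.0175 0 0 1;0 0 -0.0833 0.0263 0 0 1;0 0 -0.1111 0.035 0 0 1;0 0 -0.1389 0.0438 0 0 1;0 0 -0.1667 0.0525 0 0 1;0 0 -0.1944 0.06 -0.0009 0 1;0 0 -0.2153 0.0671 -0.0009 0 1"
}}

```text
time: 7.72
eef_pos: [0.5329, 0.1862, 0.2126]
tcp_rot: [0.765, 0.644, -0.001, -0.001]
contact_force: [0.8, -0.1, -0.3]
opening: 1.002
finger_force: 0.0
```

```bash
python3 go.py .5322 .1862 .138 80; python3 -c "
from h import *
p=shot('scene','s4');q=shot('top','t4')
c=np.hstack([p['color'][0:300,0:400],q['color'][0:300,200:600]])[:,:,::-1];cv2.imwrite('pics/a4.png',c)"
```

```text
turn [-0.18  0.06  0.21] shift [-0.07 -0.42 74.64] q [ 0.16  0.08  1.89 -0.    1.17  0.33] t 7.725
```

View pics/a4.png

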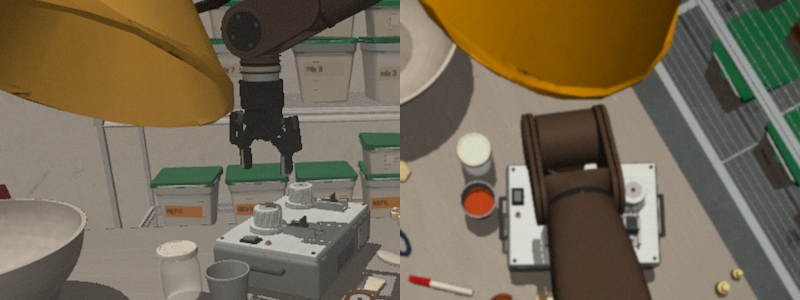

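The arm stands over the cap with the fingers open, clear of the lamp (its edge lies about 10 px from the wrist in both views). Descending.

Converted, 77 mm / 800 = 0.0963, 74 mm / 800 = 0.0925.

>>> {"method": "send_rows", "body": {
  "rows": "0 0 0 0 0 0.0375 1;0 0 0 0 0 0.0688 1;0 0 0 0 0 0.085 1;0 0 0 0 0 0.0925 1;0 0 0 0 0 0.0963 1;0 0 0 0 0 0.0963 1"
}}

```text
time: 8.57
eef_pos: [0.5339, 0.1865, 0.138]
tcp_rot: [0.766, 0.642, 0.0, 0.0]
contact_force: [0.7, 0.4, -0.7]
opening: 1.006
finger_force: 0.0
```

```bash
python3 go.py .5322 .1862 .136 80
```

```text
turn [ 0.06 -0.02 -0.07] shift [-0.55 -1.63  1.97] q [0.16 0.17 1.94 0.   1.03 0.33] t 8.575
```

Converted, -1.6 mm / 800 = -0.002, 1.5 mm / 800 = 0.0019.

>>> {"method": "send_rows", "body": {
  "rows": "0 0 0 -0.0006 -0.002 0.0019 1;0 0 0 -0.0006 -0.002 0.0019 -1;0 0 0 -0.0006 -0.002 0.0019 -1;0 0 0 -0.0006 -0.002 0.0019 -1;0 0 0 -0.0006 -0.002 0.0019 -1;0 0 0 -0.0006 -0.002 0.0019 -1;0 0 0 -0.0006 -0.002 0.0019 -1",
  "grip_force": 50
}}

```text
time: 9.45
eef_pos: [0.5327, 0.1862, 0.1367]
tcp_rot: [0.766, 0.642, 0.001, 0.001]
contact_force: [1.9, -0.5, 4.9]
opening: 0.595
finger_force: 52.0
```

```bash
python3 -c "
from h import *
s=ctrl.get_state();print(s['contact_force'],s['wrist_torque'],s['eef_pos'])"
```

```text
[ 1.85139602 -0.46809175  4.91060424] [-0.09954135 -0.30047417  0.00301649] [0.53266264 0.18619885 0.13670361]
```

Gripped (about 51 mm opening). Trying one way a few degrees.

Converted, -0.3 mm / 800 = -0.0004, -9 degrees / 360 = -0.025.

>>> {"method": "send_rows", "body": {
  "rows": "0 0 -0.0083 0 0 0 -1;0 0 -0.0167 0 0 0 -1;0 0 -0.025 0 0 -0.0004 -1;0 0 -0.025 0 0 -0.0004 -1;0 0 -0.025 0 0 -0.0004 -1"
}}

```text
time: 10.07
eef_pos: [0.5332, 0.1854, 0.1367]
tcp_rot: [0.716, 0.698, 0.001, 0.001]
contact_force: [3.9, -3.6, 2.9]
opening: 0.588
finger_force: 52.1
```

```bash
python3 go.py .5322 .1862 .136 80; python3 -c "
from h import *
s=ctrl.get_state();print(s['contact_force'],s['wrist_torque'],s['eef_pos'])"
```

```text
turn [ 0.19 -0.04  8.54] shift [ 0.78 -1.06  0.71] q [ 0.15  0.17  1.94 -0.    1.03  0.18] t 10.075
[ 3.90270512 -3.56976956  2.89183084] [-0.67339823 -0.67801655 -1.50043574] [0.53323339 0.18539092 0.13671497]
```

1.5 N·m of resistance, so this looks like the stop with the pads slipping. Trying the other way.

Converted, -0.8 mm / 800 = -0.001, -0.6 mm / 800 = -0.0008, 21 degrees / 360 = 0.0583.

>>> {"method": "send_rows", "body": {
  "rows": "0 0 0.0139 0 0 0 -1;0 0 0.025 0 0 0 -1;0 0 0.0361 0 0 -0.0004 -1;0 0 0.0472 0 0 -0.0008 -1;0 0 0.0583 0 0 -0.001 -1;0 0 0.0583 0 0 -0.001 -1;0 0 0.0583 0 0 -0.001 -1"
}}

```text
time: 10.95
eef_pos: [0.5323, 0.1859, 0.1373]
tcp_rot: [0.829, 0.559, 0.0, 0.001]
contact_force: [3.1, -1.8, 4.3]
opening: 0.591
finger_force: 52.2
```

```bash
python3 go.py .5322 .1862 .136 80; python3 -c "
from h import *
s=ctrl.get_state();print(s['contact_force'],s['wrist_torque'],s['eef_pos'])"
```

```text
turn [  0.07   0.01 -11.97] shift [ 0.22 -0.16  1.28] q [ 0.16  0.17  1.94 -0.    1.03  0.54] t 10.95
[ 3.09472189 -1.84238931  4.30852162] [-0.47561656 -0.42524732 -0.02918669] [0.53226709 0.18593622 0.1372768 ]
```

Free turning, so this is the loosening direction. Continuing with the climb.

Converted, -2.8 mm / 800 = -0.0035, -2.4 mm / 800 = -0.003, 40 degrees / 360 = 0.1111.

>>> {"method": "send_rows", "body": {
  "rows": "0 0 0.0139 0 0 -0.0004 -1;0 0 0.0306 0 0 -0.0009 -1;0 0 0.0472 0 0 -0.0014 -1;0 0 0.0639 0 0 -0.002 -1;0 0 0.0806 0 0 -0.0025 -1;0 0 0.0972 0 0 -0.003 -1;0 0 0.1111 0 0 -0.0035 -1;0 0 0.1111 0 0 -0.0035 -1"
}}

```text
time: 11.95
eef_pos: [0.5314, 0.1864, 0.1396]
tcp_rot: [0.97, 0.242, -0.0, -0.0]
contact_force: [0.7, 0.7, 4.1]
opening: 0.59
finger_force: 52.2
```

```bash
python3 go.py .5322 .1862 .136 80; python3 -c "
from h import *
s=ctrl.get_state();print(s['contact_force'],s['wrist_torque'],s['eef_pos'])"
```

```text
turn [ -0.07   0.02 -51.97] shift [0.59 0.53 3.62] q [0.16 0.16 1.94 0.   1.04 1.24] t 11.95
[0.68808902 0.67455892 4.08818156] [-0.10108529 -0.18724253 -0.06252172] [0.53143817 0.18638565 0.13961729]
```

Converted, -1 mm / 800 = -0.0013, -0.8 mm / 800 = -0.001, 20 degrees / 360 = 0.0556.

>>> {"method": "send_rows", "body": {
  "rows": "0 0 0.0139 0 0 -0.0005 -1;0 0 0.0278 0 0 -0.001 -1;0 0 0.0417 0 0 -0.0013 -1;0 0 0.0556 0 0 -0.0013 -1;0 0 0.0556 0 0 -0.0013 -1;0 0 0.0556 0 0 -0.0013 -1"
}}

```text
time: 12.7
eef_pos: [0.5308, 0.1864, 0.1399]
tcp_rot: [0.998, 0.07, -0.001, -0.0]
contact_force: [-0.5, 0.4, 2.7]
opening: 0.586
finger_force: 52.1
```

```bash
python3 go.py .5322 .1862 .136 80; python3 -c "
from h import *
s=ctrl.get_state();print(s['contact_force'],s['wrist_torque'],s['eef_pos'])"
```

```text
turn [ -0.15   0.11 -71.95] shift [1.41 0.44 3.93] q [0.16 0.16 1.94 0.   1.04 1.59] t 12.7
[-0.51027715  0.43854867  2.72743193] [0.12191109 0.16736964 0.03427806] [0.53075363 0.18643438 0.1399324 ]
```

Converted, -6 mm / 800 = -0.0075, -4 mm / 800 = -0.005.

>>> {"method": "send_rows", "body": {
  "rows": "0 0 0 0 0 -0.0025 -1;0 0 0 0 0 -0.005 -1;0 0 0 0 0 -0.0075 -1;0 0 0 0 0 -0.0075 -1"
}}

```text
time: 13.2
eef_pos: [0.5318, 0.1862, 0.1468]
tcp_rot: [0.998, 0.069, -0.0, 0.0]
contact_force: [-0.7, 0.2, -2.7]
opening: 0.59
finger_force: 52.3
```

```bash
python3 -c "
from h import *
s=ctrl.get_state();print(s['contact_force'],s['wrist_torque'],s['eef_pos'])"
```

```text
[-0.73343048  0.18491043 -2.69269259] [-0.04362     0.06968512  0.00760931] [0.53175723 0.18615835 0.14676159]
```

Free (only the cap's weight remains). Lifting to 8 cm.

Converted, -70 mm / 800 = -0.0875, -68 mm / 800 = -0.085.

>>> {"method": "send_rows", "body": {
  "rows": "0 0 0 0 0 -0.0075 -1;0 0 0 0 0 -0.0175 -1;0 0 0 0 0 -0.035 -1;0 0 0 0 0 -0.055 -1;0 0 0 0 0 -0.0725 -1;0 0 0 0 0 -0.085 -1;0 0 0 0 0 -0.0875 -1;0 0 0 0 0 -0.0875 -1"
}}

```text
time: 14.2
eef_pos: [0.5316, 0.1861, 0.2165]
tcp_rot: [0.998, 0.069, -0.0, 0.0]
contact_force: [-0.5, 0.3, -1.7]
opening: 0.594
finger_force: 52.3
```

```bash
python3 go.py .5322 .1862 .217 8; python3 -c "
from h import *
s=ctrl.get_state();print(s['contact_force'],s['eef_pos'],s['opening'],s['finger_force'])
p=shot('scene');print(look(p,'cap_1'));c=p['color'][120:310,200:390,::-1];cv2.imwrite('pics/a5.png',cv2.resize(c,None,fx=3,fy=3))"
```

```text
turn [-0.    0.03 -0.06] shift [ 0.59  0.01 -0.53] q [0.16 0.08 1.89 0.   1.18 1.59] t 14.2
[-0.54715468  0.29011345 -1.72395758] [0.53161352 0.18613144 0.21647119] 0.5938142073008726 52.32259511947632
[(0.93, [0.2604, 0.4157, 0.0302]), (0.83, [0.3053, 0.2956, 0.0274]), (0.81, [0.5326, 0.0568, 0.1258]), (0.79, [0.1982, 0.3258, 0.0315]), (0.74, [0.516, 0.2052, 0.1927])]
```

View pics/a5.png

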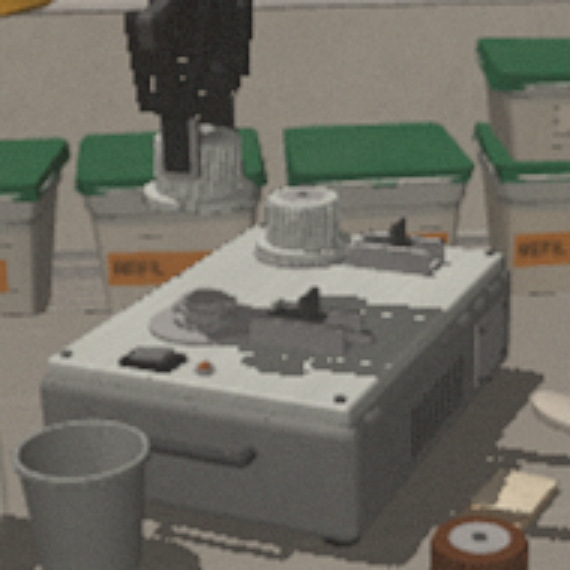

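The cap is held level at crop (205,165), above the open pot at (195,310), and pot 2 is still shut. Handing in.

```bash
python3 -c "
from plant import ctrl
print(ctrl.sign_off())"
```

```text
the job is handed in; nothing more can be done
None
```

Pot 1 is open: I pushed its key out, unscrewed the cap clockwise seen from above (a left-hand thread), and handed the job in at about 14 s with the cap held level about 8 cm above the pot. The last picture shows pot 2 still shut and the cup in place; the jar was out of that view, but the arm never went near it. The hand-in returned no verdict.

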